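Fetch the salt from behind the seasoning jars

TASK

The salt cellar is hemmed in at the back of the seasoning tray: first move the three jars out to the green cutting board and leave them standing there, then put the wooden salt cellar on the middle of the scale's steel plate. Once it stands there, put every jar back in the tray, each centred on the mat of its own colour (which may not be the mat it came from). Keep everything upright.

Things in the scene. Friction and masses are not known exactly. Their poses are not given: they have to be found in the camera images.
- jar_red_mid (a point): seasoning jar with red lid and red band on its white side, an upright cylinder 46 mm in diameter, 96 mm tall, flat lid, about 180 g, loose. The point is on its axis, half-way up (48 mm above its underside); z is its axis. Grip it round the sides.
- jar_yellow_mid (a point): seasoning jar with yellow lid and yellow band on its white side, an upright cylinder 46 mm in diameter, 96 mm tall, flat lid, about 180 g, loose. The point is on its axis, half-way up (48 mm above its underside); z is its axis. Grip it round the sides.
- jar_blue_mid (a point): seasoning jar with blue lid and blue band on its white side, an upright cylinder 46 mm in diameter, 96 mm tall, flat lid, about 180 g, loose. The point is on its axis, half-way up (48 mm above its underside); z is its axis. Grip it round the sides.
- mat_red: round red mat, 70 mm in diameter, 3 mm thick, fixed on the floor of the tray: the place of the red jar. Origin: centre of its underside (its top is 3 mm higher). At the start a jar of any colour stands on it.
- mat_yellow: round yellow mat, 70 mm in diameter, 3 mm thick, fixed on the floor of the tray: the place of the yellow jar. Origin: centre of its underside (its top is 3 mm higher). At the start a jar of any colour stands on it.
- mat_blue: round blue mat, 70 mm in diameter, 3 mm thick, fixed on the floor of the tray: the place of the blue jar. Origin: centre of its underside (its top is 3 mm higher). At the start a jar of any colour stands on it.
- salt_mid (a point): low round wooden salt cellar, closed, with a small brass dot on top: 48 mm in diameter, 45 mm tall, about 120 g, loose. It stands on the tray's floor at the back, hemmed in by the three taller jars (about 13 mm between it and each of them). The point is on its axis, half-way up (22.5 mm above its underside).
- board_top (a point): green plastic cutting board, 200 x 200 mm and 15 mm thick, fixed, empty at the start: the side area. The point is the centre of its top face; x and y run along its edges, z up.
- scale_plate (a point): kitchen scale, fixed: white base 170 x 170 mm, 30 mm high, with a round flat steel weighing plate, 116 mm in diameter, 12 mm high, on it. The point is the centre of the plate's top face (42 mm above the table).
- tray: seasoning tray of bare metal, fixed, 200 mm (its x) by 210 mm (its y), floor 4 mm thick; rim 16 mm high at the front and sides, 40 mm at the back (+x). Origin: centre of its underside. In the tray's axes the salt cellar starts 25 mm behind the centre, one mat is 60 mm in front of the cellar, the others are 60 mm to its left and right. Other kitchenware stands loose on the table nearby; between the tray, board and scale none is taller than 115 mm.
Mind the look-alikes: they are no part of the job. What is shaped like the part that bears jar_blue_mid but turquoise is not meant.

How it is judged:
On the way, in this order (a step that is already met when the one before it is completed fails the run):
1. all three jars stand on the green board, released, and the salt cellar is still in its place (x of jar_red_mid in the frame of board_top between -0.09 and 0.09 m and y of jar_red_mid in the frame of board_top between -0.09 and 0.09 m and z of jar_red_mid in the frame of board_top between 0.043 and 0.053 m and angle between each of jar_red_mid, jar_yellow_mid, jar_blue_mid's own z axis and vertical below 0.12 rad and x of jar_yellow_mid in the frame of board_top between -0.09 and 0.09 m and y of jar_yellow_mid in the frame of board_top between -0.09 and 0.09 m and z of jar_yellow_mid in the frame of board_top between 0.043 and 0.053 m and x of jar_blue_mid in the frame of board_top between -0.09 and 0.09 m and y of jar_blue_mid in the frame of board_top between -0.09 and 0.09 m and z of jar_blue_mid in the frame of board_top between 0.043 and 0.053 m and linear speed of each of salt, jar_red, jar_yellow, jar_blue below 0.03 m/s and distance of salt_mid from where it was at the start of the episode below 0.03 m and contact force between the fingers and jar_red below 0.1 N and contact force between the fingers and jar_yellow below 0.1 N and contact force between the fingers and jar_blue below 0.1 N), for 0.2 s.
2. the salt cellar stands in the middle of the scale's plate, released, while all three jars are still on the board (horizontal distance between salt_mid and scale_plate below 0.015 m and z of salt_mid in the frame of scale_plate between 0.018 and 0.028 m and angle between each of salt_mid, jar_red_mid, jar_yellow_mid, jar_blue_mid's own z axis and vertical below 0.12 rad and x of jar_red_mid in the frame of board_top between -0.09 and 0.09 m and y of jar_red_mid in the frame of board_top between -0.09 and 0.09 m and z of jar_red_mid in the frame of board_top between 0.043 and 0.053 m and x of jar_yellow_mid in the frame of board_top between -0.09 and 0.09 m and y of jar_yellow_mid in the frame of board_top between -0.09 and 0.09 m and z of jar_yellow_mid in the frame of board_top between 0.043 and 0.053 m and x of jar_blue_mid in the frame of board_top between -0.09 and 0.09 m and y of jar_blue_mid in the frame of board_top between -0.09 and 0.09 m and z of jar_blue_mid in the frame of board_top between 0.043 and 0.053 m and linear speed of each of salt, jar_red, jar_yellow, jar_blue below 0.03 m/s and contact force between the fingers and salt below 0.1 N), for 0.2 s.
3. every jar stands on the mat of its own colour, with the salt cellar still on the scale (horizontal distance between jar_red_mid and mat_red below 0.012 m and z of jar_red_mid in the frame of mat_red between 0.046 and 0.056 m and angle between each of jar_red_mid, jar_yellow_mid, jar_blue_mid, salt_mid's own z axis and vertical below 0.12 rad and horizontal distance between jar_yellow_mid and mat_yellow below 0.012 m and z of jar_yellow_mid in the frame of mat_yellow between 0.046 and 0.056 m and horizontal distance between jar_blue_mid and mat_blue below 0.012 m and z of jar_blue_mid in the frame of mat_blue between 0.046 and 0.056 m and horizontal distance between salt_mid and scale_plate below 0.015 m and z of salt_mid in the frame of scale_plate between 0.018 and 0.028 m), for 0.2 s.
At the end, for the whole second after the job is handed in: Each jar stands upright on the mat of its own colour, its axis within 12 mm of the mat's centre; the salt cellar stands upright on the scale's steel plate, within 15 mm of its centre; all are released and at rest (all of step 3 and linear speed of each of salt, jar_red, jar_yellow, jar_blue below 0.03 m/s); the robot touches nothing.
It fails at once if a jar or the salt cellar is tipped by more than about 35 degrees (angle between any of salt_mid, jar_red_mid, jar_yellow_mid, jar_blue_mid's own z axis and vertical above 0.6 rad).
It also fails if it takes over 138 s, if anything falls off the work surface, if the arm or the gripper's body presses on something with over 40 N, if the wrist force passes 120 N, or if a joint passes its speed limit or range.

ROBOT

A 6-joint arm with a two-finger parallel gripper is mounted at the origin on the work surface. World frame = base frame: x ahead of the robot, y to its left, z up, the work surface at z = 0. Lengths are in m, angles in rad, forces in N, time in s.
With the tool pointing down it reaches from about 0.325 to 0.925 m from the base axis. Payload 3.1 kg.
Tool frame: the origin (TCP) lies at the very end of the fingers, on their centre line; the grasp point (between the pads) lies 19 mm behind it (pinch_z is the z of the grasp point in the tool frame, in m); z points along the fingers, y is the line along which they close (so a half turn about z gives the same grasp; the last joint's range is limited). The gripper opens to 85 mm and grips with 20 to 120 N. Pads are 22 mm wide; open, the fingers measure 114 mm over their backs; the gripper's body (76 mm by 85 mm) begins 54 mm behind the grasp point. The pads swing forward as they close: fully open they stand 13 mm farther back than shut.
Start: joints at [1.044, 0.217, 1.613, -0, 1.311, -0.112], TCP at [0.252, 0.572, 0.193] pointing down, gripper open.
Joint ranges: [-2.75, 2.75], [-0.78, 2.1], [0.31, 2.55], [-1.13, 4.27], [0.13, 2.63], [-2.58, 2.58]. Speed limits (rad/s): [2.79, 2.79, 3.14, 3.14, 3.14, 3.14].

INTERFACE

Orientations are given as a rotation vector (axis times angle).
In Python, from workcell import * gives the robot as it stands.
- The arm moves only by the tool step_arm, never from a script. Its argument "deltas" is a list of rows, each an object of numbers: "x", "y", "z": the shift along the tool's x, y, z in mm; "wx", "wy", "wz": the turn, a rotation vector about the tool's x, y, z in degrees. A call has 1 to 8 rows; each row is the pose to reach, as a shift and turn from the pose commanded when the call began, along the tool's axes at that moment; what a row does not reach only later rows make up. A row lasts 1/10 s, in which the tool goes at most 50 mm and 8.59 degrees, less where a joint would pass 70% of its speed; a pose out of reach is approached as far as the arm can. A call with a gripper value outside its range is refused whole. "jaw" is the opening, from 0 (shut) to 1 (fully open), set as the call begins (left out, the last holds). The fingers move at their own pace and stop on an object; "newtons" is the grip in N (left out, the last holds). Time passes only in rows, so rows that repeat a pose let the fingers close. It gives the time, the measured TCP pose, the force, the opening and the grip force at its end, in the units of the state.
- read_state(): the state, without advancing time (a new reading comes with each control period).
- snapshot(name): name is "side" or "top"; returns a dict with "color" (400x640x3 uint8, red, green, blue), "camera_matrix" (3x3 intrinsics, pixels), "cam_to_world" (4x4, takes a point from camera to world coordinates). Camera axes: x right, y down, z forward; pixel columns grow to the right and rows downward; lengths in m; the calibration is good to about 2 mm. A picture is of the moment at which its call begins. There is no depth.
- sign_off(): hands the job in; it is judged then, once.
The state is a dict: "t": time; "joints": joint angles; "qvel": joint speeds; "tau": joint torques, N m; "tool_pos": TCP position; "orientation": TCP orientation; "force": force on the tool from outside, world axes, zero at the start; "moment": the same for the moment, N m; "gripper_width": opening from 0.0 (shut) to 1.0 (fully open); "gripper_force": force on a finger pad.
Only numpy, scipy, OpenCV 4.12 (cv2) and the standard library are available. Lean on these libraries where they do the work, as an engineer would, in place of code of your own. Each camera call takes 0.05 s, during which the arm holds its last target. There are 200 camera calls.

## Working session

There is one attempt and no reset: what is moved stays moved. The work goes in short steps, Python scripts to look and compute and a tool call to move; the robot and the scene stay as the last step left them, time stands still between calls to the robot, and variables do not carry over. Pictures are saved under pics/ and viewed, at most 14 in all, crops included, and the job is handed in when it is done.

Besides the shell and the picture viewer there is one more tool, called after ">>>" as name([rows], argument=value, ...), one row to a line, values as JSON. step_arm: Moves the arm, as the interface text tells. Its arguments: {"type":"object","properties":{"deltas":{"type":"array"},"jaw":{"type":"number"},"newtons":{"type":"number"}},"required":["deltas"]}

```bash
mkdir -p pics; ls
python3 - <<'E'
from workcell import *
import cv2,numpy as np,json
for n in("top","side"):
    s=snapshot(n); cv2.imwrite(f"pics/{n}0.png",s["color"][:,:,::-1])
    np.savez(f"{n}.npz",K=s["camera_matrix"],T=s["cam_to_world"]); print(n,s["camera_matrix"],s["cam_to_world"])
print(read_state())
E
```

```text
pics
top [[462.78212856   0.         314.54431082]
 [  0.         462.78212856 199.29239101]
 [  0.           0.           1.        ]] [[-0.02578201 -0.99498897  0.09660353  0.4658907 ]
 [-0.99957136  0.02431805 -0.01630138  0.01988157]
 [ 0.01387049 -0.09698241 -0.99518944  1.08088581]
 [ 0.          0.          0.          1.        ]]
side [[490.52919324   0.         327.68968537]
 [  0.         490.52919324 200.6323462 ]
 [  0.           0.           1.        ]] [[ 0.73420335 -0.51911638  0.43756556 -0.01426223]
 [-0.67892365 -0.55866958  0.47639372 -0.59008896]
 [-0.00284922 -0.64684348 -0.76261747  1.05718194]
 [ 0.          0.          0.          1.        ]]
{'t': 0.1, 'joints': array([ 1.04379123e+00,  2.17676286e-01,  1.61474865e+00, -1.97305087e-05,
        1.31130265e+00, -1.12191245e-01]), 'qvel': array([-0.00223543, -0.00235537, -0.00152513, -0.0003811 ,  0.00055849,
        0.00089445]), 'tau': array([-2.34567451e-04, -3.98076797e+01, -3.04970348e+01, -9.28936356e-05,
        4.19381890e-03,  2.04027754e-05]), 'tool_pos': array([0.25146316, 0.57130747, 0.19221351]), 'orientation': array([-0.64678394, -3.07362398,  0.00319247]), 'force': array([ 0.12193031,  0.11356878, -0.57823916]), 'moment': array([ 0.00648662, -0.02283691,  0.04080065]), 'gripper_force': 0.0, 'gripper_width': 0.9989879536155745}
```

View pics/top0.png

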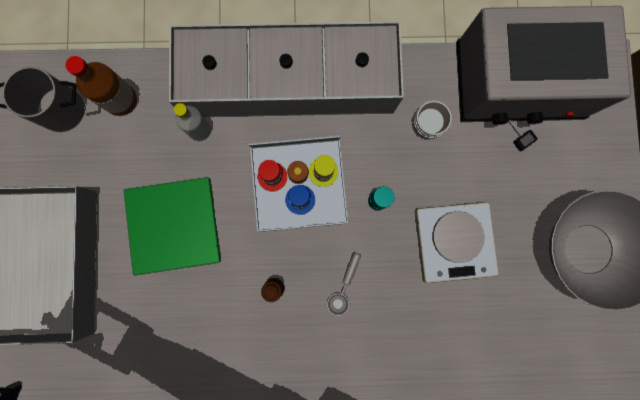

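View pics/side0.png

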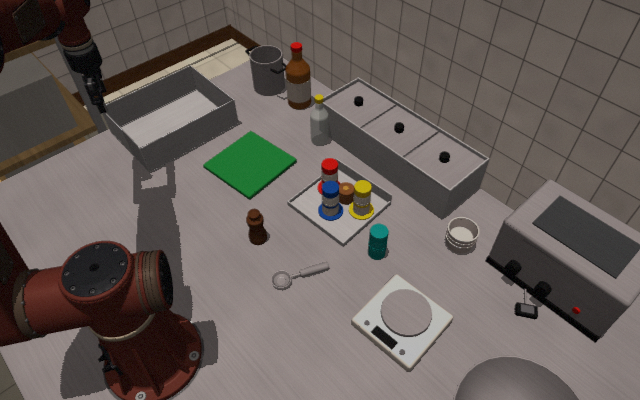

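The top view shows the tray at about (300,185), with the red jar at (270,172), the yellow at (324,168), the blue at (300,198) and the salt at (298,172). The board is at (172,226) and the scale plate at (458,237). I'll enlarge these for exact pixels.

Run:
```python
import cv2
a=cv2.imread("pics/top0.png")
c=cv2.resize(a[130:240,240:356],None,fx=5,fy=5,interpolation=cv2.INTER_CUBIC); cv2.imwrite("pics/c1.png",c)
b=cv2.resize(a[170:290,110:240],None,fx=3,fy=3); d=cv2.resize(a[170:290,400:530],None,fx=3,fy=3)
cv2.imwrite("pics/c2.png",cv2.hconcat([b,d]))
```

```text
(no output)
```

View pics/c1.png

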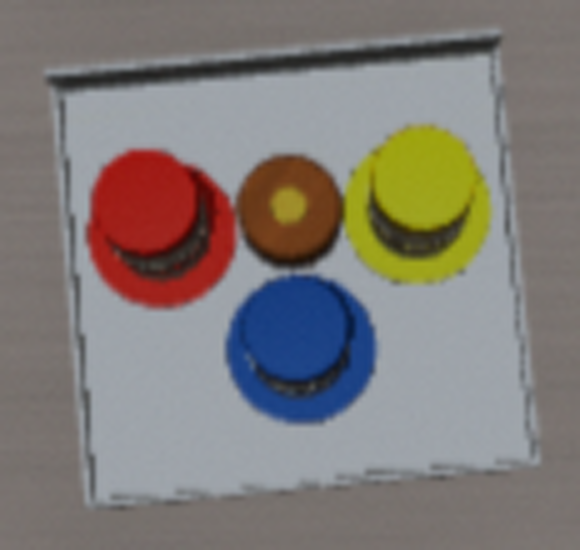

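View pics/c2.png

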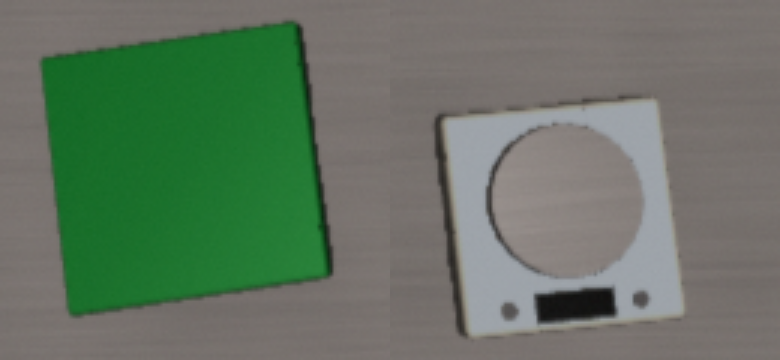

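Each jar already stands on the mat of its own colour: red left, yellow right, blue front. In the 5x crop the lids are at (144,201), (423,176) and (296,327), and the salt dot is at (289,206). In the 3x crop the board corners and the plate, at (568,201), are clear.

```bash
cat > h.py <<'E'
import numpy as np
def w(n,u,v,z):
    c=np.load(f"{n}.npz"); d=c["T"][:3,:3]@np.linalg.solve(c["K"],[u,v,1]); o=c["T"][:3,3]
    return (o+d*(z-o[2])/d[2])[:2]
def crop(n,X,Y,f,x0,y0,z): return w(n,(X+.5)/f-.5+x0,(Y+.5)/f-.5+y0,z)
E
python3 - <<'E'
from h import *
np.set_printoptions(precision=4,suppress=True)
from scipy.spatial.transform import Rotation as R
P={}
for n,X,Y,z in[("lr",144,201,.103),("ly",423,176,.103),("lb",296,327,.103),("salt",289,206,.049),("mr",161.5,233.5,.007),("my",417,210,.007),("mb",301.5,348,.007)]:
    P[n]=crop("top",X,Y,5,240,130,z); print(n,P[n])
B=[crop("top",X,Y,3,110,170,.015) for X,Y in[(42,58),(297,22),(330,273),(70,315)]]
print("board",np.mean(B,0),B, "scale",crop("top",567.5-390,200.5,3,400,170,.042))
v=P["mr"]-P["my"]; print("tray yaw",np.arctan2(v[1],v[0])-np.pi/2, np.linalg.norm(v))
M=R.from_rotvec([-0.64678394,-3.07362398,0.00319247]).as_matrix(); print(M)
print("teal",w("top",381,196,.1),"brown",w("top",272,286,.08),"bottle",w("top",188,115,.1),"rack",w("top",400,100,.1))
E
```

```text
lr [0.6264 0.1007]
ly [ 0.6344 -0.0187]
lb [0.5708 0.0371]
salt [0.6315 0.0399]
mr [0.6266 0.1007]
my [ 0.6349 -0.0192]
mb [0.5712 0.0364]
board [0.5183 0.3322] [array([0.604 , 0.4419]), array([0.6273, 0.2464]), array([0.4342, 0.2222]), array([0.4079, 0.4181])] scale [ 0.4748 -0.3192]
tray yaw 0.06902820039308288 0.12017773667788992
[[-0.9152  0.403  -0.0011]
 [ 0.403   0.9152 -0.0019]
 [ 0.0002 -0.0021 -1.    ]]
teal [ 0.5647 -0.1383] brown [0.3796 0.0989] bottle [0.7506 0.2724] rack [ 0.7741 -0.1881]
```

Lids and mats agree within 1 mm, and the mats are 120 mm apart as specified. First I turn the tool so its axes line up with the world (tool x = -X, y = +Y, z = -Z) and head for the red jar.

>>> step_arm([
  {"x":-40,"y":-21,"wz":-3},
  {"x":-80,"y":-42,"wz":-6},
  {"x":-120,"y":-63,"wz":-9},
  {"x":-160,"y":-84,"wz":-12},
  {"x":-200,"y":-105,"wz":-15},
  {"x":-240,"y":-126,"wz":-18},
  {"x":-280,"y":-147,"wz":-21},
  {"x":-320,"y":-168,"wz":-23.8},
], jaw=1, newtons=40)

```text
validation failed for argument at $.de...
```

>>> step_arm([
  {"x":-40,"y":-21,"z":0,"wx":0,"wy":0,"wz":-3},
  {"x":-80,"y":-42,"z":0,"wx":0,"wy":0,"wz":-6},
  {"x":-120,"y":-63,"z":0,"wx":0,"wy":0,"wz":-9},
  {"x":-160,"y":-84,"z":0,"wx":0,"wy":0,"wz":-12},
  {"x":-200,"y":-105,"z":0,"wx":0,"wy":0,"wz":-15},
  {"x":-240,"y":-126,"z":0,"wx":0,"wy":0,"wz":-18},
  {"x":-280,"y":-147,"z":0,"wx":0,"wy":0,"wz":-21},
  {"x":-320,"y":-168,"z":0,"wx":0,"wy":0,"wz":-23.8},
], jaw=1, newtons=40)

```text
t: 0.9
tool_pos: [0.4775, 0.2876, 0.1929]
orientation: [0.004, -3.141, 0.0]
force: [0.8, -0.4, -0.9]
gripper_width: 1.002
gripper_force: 0.0
```

>>> step_arm([
  {"x":-30,"y":-37,"z":0,"wx":0,"wy":0,"wz":0},
  {"x":-60,"y":-75,"z":10,"wx":0,"wy":0,"wz":0},
  {"x":-90,"y":-112,"z":20,"wx":0,"wy":0,"wz":0},
  {"x":-120,"y":-150,"z":30,"wx":0,"wy":0,"wz":0},
  {"x":-149,"y":-187,"z":45,"wx":0,"wy":0,"wz":0},
  {"x":-149,"y":-187,"z":60,"wx":0,"wy":0,"wz":0},
  {"x":-149,"y":-187,"z":60,"wx":0,"wy":0,"wz":0},
  {"x":-149,"y":-187,"z":60,"wx":0,"wy":0,"wz":0},
], jaw=1)

```text
t: 1.7
tool_pos: [0.6246, 0.1032, 0.1323]
orientation: [0.002, -3.139, -0.001]
force: [0.1, 0.5, 0.1]
gripper_width: 1.004
gripper_force: 0.0
```

>>> step_arm([
  {"x":-2,"y":-2.5,"z":25,"wx":0,"wy":0,"wz":0},
  {"x":-2,"y":-2.5,"z":50,"wx":0,"wy":0,"wz":0},
  {"x":-2,"y":-2.5,"z":71,"wx":0,"wy":0,"wz":0},
  {"x":-2,"y":-2.5,"z":71,"wx":0,"wy":0,"wz":0},
  {"x":-2,"y":-2.5,"z":71,"wx":0,"wy":0,"wz":0},
], jaw=1)

```text
t: 2.2
tool_pos: [0.6279, 0.1013, 0.0633]
orientation: [-0.004, 3.141, 0.0]
force: [-0.4, 0.4, 0.5]
gripper_width: 1.0
gripper_force: 0.0
```

>>> step_arm([
  {"x":0,"y":0,"z":0,"wx":0,"wy":0,"wz":0},
  {"x":0,"y":0,"z":0,"wx":0,"wy":0,"wz":0},
  {"x":0,"y":0,"z":0,"wx":0,"wy":0,"wz":0},
  {"x":0,"y":0,"z":0,"wx":0,"wy":0,"wz":0},
  {"x":0,"y":0,"z":0,"wx":0,"wy":0,"wz":0},
  {"x":0,"y":0,"z":0,"wx":0,"wy":0,"wz":0},
], jaw=0.4, newtons=40)

```text
t: 2.8
tool_pos: [0.6296, 0.1004, 0.0644]
orientation: [-0.001, 3.139, 0.002]
force: [-0.6, 1.1, 6.5]
gripper_width: 0.4
gripper_force: 2.9
```

```bash
cat > look.py <<'E'
import sys,cv2
from workcell import *
o=sys.argv[1]; n,x0,x1,y0,y1,f=sys.argv[2],*map(int,sys.argv[3:])
s=snapshot(n)["color"][:,:,::-1]
cv2.imwrite(f"pics/{o}_full.png",s)
cv2.imwrite(f"pics/{o}.png",cv2.resize(s[y0:y1,x0:x1],None,fx=f,fy=f,interpolation=cv2.INTER_CUBIC))
E
python3 look.py g1 side 240 440 100 250 4; python3 -c "
from workcell import *;print(read_state())"
```

```text
{'t': 2.85, 'joints': array([ 4.75920706e-02,  3.72900742e-01,  1.67563375e+00,  9.30860497e-04,
        1.08997708e+00, -1.52400810e+00]), 'qvel': array([ 0.00033479, -0.0012478 , -0.00206266, -0.00098138, -0.00142648,
        0.0014311 ]), 'tau': array([-9.87151489e-01, -3.92351818e+01, -2.46927345e+01, -4.25763242e-01,
       -1.42544615e-01,  1.81897182e-02]), 'tool_pos': array([0.6296049, 0.1003491, 0.0643258]), 'orientation': array([-5.87829970e-04,  3.13855354e+00,  1.52283047e-03]), 'force': array([-0.92278774,  1.83795399,  6.02189278]), 'moment': array([0.29369077, 0.0718478 , 0.05773012]), 'gripper_force': 2.919172130932566, 'gripper_width': 0.39564971674792904}
```

View pics/g1.png

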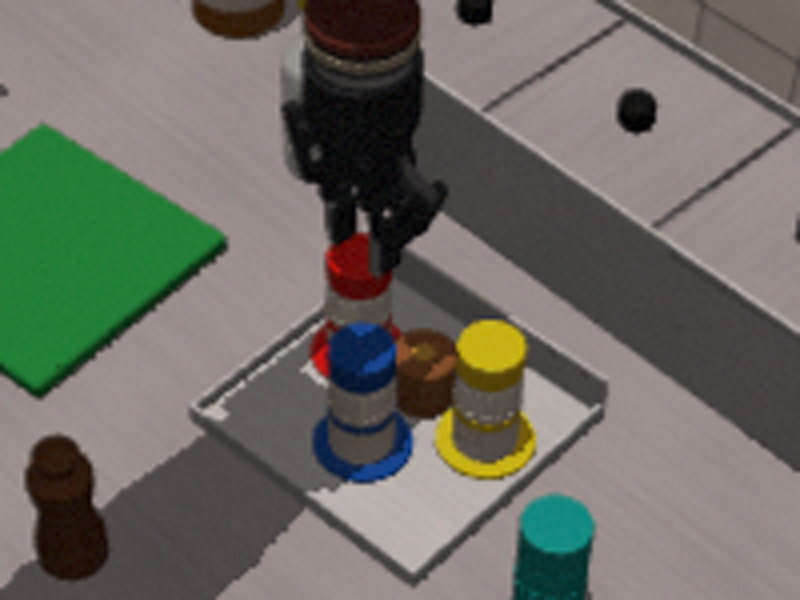

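The jar stands upright with the fingers around its lid, and the commanded 0.4 opening only just touches it. I'll close fully.

>>> step_arm([
  {"x":0,"y":0,"z":0,"wx":0,"wy":0,"wz":0},
  {"x":0,"y":0,"z":0,"wx":0,"wy":0,"wz":0},
  {"x":0,"y":0,"z":0,"wx":0,"wy":0,"wz":0},
  {"x":0,"y":0,"z":0,"wx":0,"wy":0,"wz":0},
], jaw=0, newtons=40)

```text
t: 3.25
tool_pos: [0.634, 0.0973, 0.0692]
orientation: [-0.002, 3.13, -0.007]
force: [-0.5, -5.4, 18.4]
gripper_width: 0.0
gripper_force: 8.8
```

```bash
python3 look.py g2 side 290 390 100 230 4; python3 look.py g3 top 240 340 100 230 4; python3 -c "
import cv2;cv2.imwrite('pics/g23.png',cv2.hconcat([cv2.imread('pics/g2.png'),cv2.imread('pics/g3.png')]))"
```

```text
(no output)
```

View pics/g23.png

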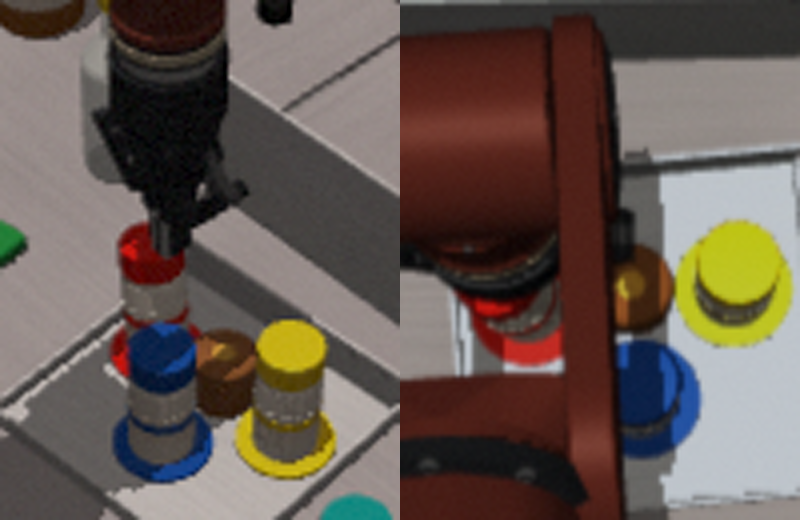

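Run:
```python
from h import *
for n in("side","top"):
  c=np.load(n+".npz"); T=np.linalg.inv(c["T"])
  for p in[(.634,.0973,.0692),(.634,.0973,.103),(.634,.0973,.0882),(.6264,.1007,.103),(.6264,.1007,.055)]:
    q=c["K"]@(T@[*p,1])[:3]; print(n,p,q[:2]/q[2])
# lids via side (g2 crop origin 290,100 x4)
print("red lid by side",crop("side",154,250,4,290,100,.103),"blue",crop("side",162,350,4,290,100,.103),"yel",crop("side",290,340,4,290,100,.103))
from workcell import *; print(read_state())
```

```text
side (0.634, 0.0973, 0.0692) [332.034514   171.34347255]
side (0.634, 0.0973, 0.103) [332.08288164 162.7689668 ]
side (0.634, 0.0973, 0.0882) [332.06147561 166.56377923]
side (0.6264, 0.1007, 0.103) [329.19457484 163.47119263]
side (0.6264, 0.1007, 0.055) [329.20330931 175.54842091]
top (0.634, 0.0973, 0.0692) [271.17725678 168.82580878]
top (0.634, 0.0973, 0.103) [269.92058482 166.25353288]
top (0.634, 0.0973, 0.0882) [270.4812182 167.4010907]
top (0.6264, 0.1007, 0.103) [268.38383445 169.81014836]
top (0.6264, 0.1007, 0.055) [270.21637225 173.25187229]
red lid by side [0.62776701 0.1064682 ] blue [0.56928123 0.03560442] yel [ 0.63674903 -0.01508597]
{'t': 3.35, 'joints': array([ 0.04540345,  0.36912633,  1.67032622, -0.00536676,  1.09070477,
       -1.52398922]), 'qvel': array([ 0.00016269,  0.00115249,  0.00018778,  0.00114061, -0.0018085 ,
        0.00123802]), 'tau': array([ 3.19522664e+00, -3.19832146e+01, -1.97788686e+01,  1.46332338e+00,
       -3.79109820e-01,  1.64499722e-02]), 'tool_pos': array([0.63397385, 0.09724509, 0.0692266 ]), 'orientation': array([-1.63981727e-03,  3.12994201e+00, -6.63879126e-03]), 'force': array([-0.93505217, -4.27578569, 17.40810153]), 'moment': array([-0.92828154,  0.18982926,  0.01702648]), 'gripper_force': 8.751124180998886, 'gripper_width': -0.0025916407756664144}
```

Run:
```python
from h import *
import cv2
c=np.load("side.npz"); T=np.linalg.inv(c["T"])
a=cv2.imread("pics/side0.png")[20:170,20:180]; a=cv2.resize(a,None,fx=5,fy=5,interpolation=cv2.INTER_CUBIC)
for z in(.193,.227):
    q=c["K"]@(T@[.252,.572,z,1])[:3]; q=q[:2]/q[2]; print(z,q)
    cv2.drawMarker(a,tuple(int(v) for v in (q-[20,20])*5+2),(0,255,0) if z<.2 else (0,0,255),0,12,1)
cv2.imwrite("pics/s0c.png",a)
```

```text
0.193 [109.57361562 116.32074805]
0.227 [105.19752845 106.36535837]
```

View pics/s0c.png

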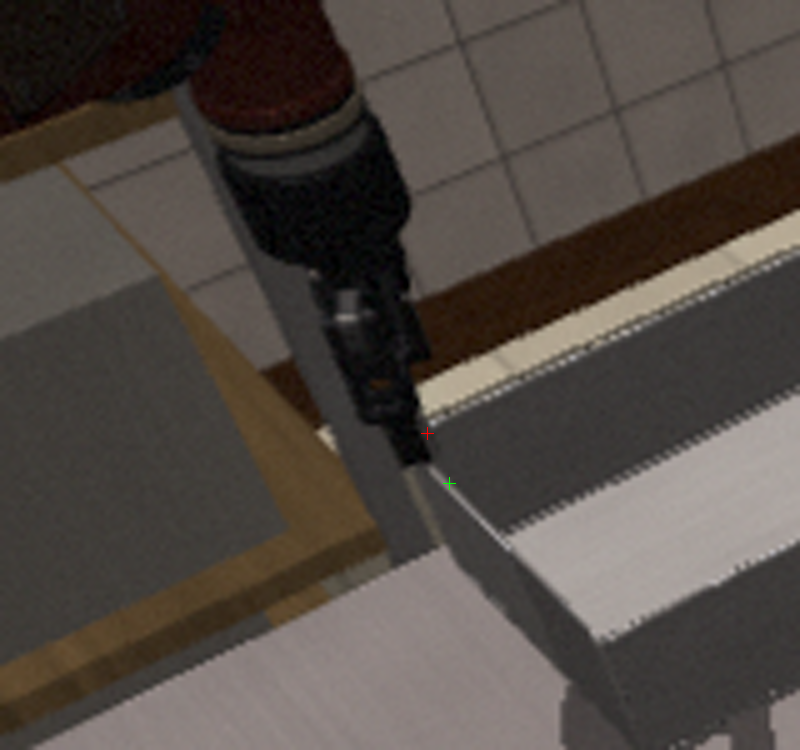

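Run:
```python
from h import *
c=np.load("side.npz"); T=np.linalg.inv(c["T"])
for s in(-1,1):
 for z in(.193,.206,.22,.24):
    q=c["K"]@(T@[.252+s*.4*.05,.572+s*.915*.05,z,1])[:3]; q=q[:2]/q[2]; print(s,z,(q-20)*5)
```

```text
-1 0.193 [453.14524858 539.56914873]
-1 0.206 [444.72546162 520.76810822]
-1 0.22 [435.51190962 500.19462279]
-1 0.24 [422.07942706 470.20043768]
1 0.193 [442.82801509 426.2427634 ]
1 0.206 [434.71353581 407.46030687]
1 0.22 [425.84049716 386.92202498]
1 0.24 [412.91646175 357.00696513]
```

The images show the fingertips about 34 mm higher than the reported TCP: at the start, and now shut on the lid top at z=0.103 while the report says 0.069. I'll apply that correction, open, lift and re-centre on the jar.

>>> step_arm([
  {"x":0,"y":0,"z":-20,"wx":0,"wy":0,"wz":0},
  {"x":0,"y":0,"z":-40,"wx":0,"wy":0,"wz":0},
  {"x":0,"y":0,"z":-40,"wx":0,"wy":0,"wz":0},
  {"x":0,"y":0,"z":-40,"wx":0,"wy":0,"wz":0},
  {"x":0,"y":0,"z":-40,"wx":0,"wy":0,"wz":0},
], jaw=1)

```text
t: 3.85
tool_pos: [0.6268, 0.0997, 0.1006]
orientation: [0.001, -3.139, 0.0]
force: [-0.1, 0.1, -0.5]
gripper_width: 0.85
gripper_force: 0.0
```

```bash
python3 look.py g4 side 290 390 100 230 4; python3 look.py g5 top 240 340 100 230 4; python3 -c "
import cv2;cv2.imwrite('pics/g45.png',cv2.hconcat([cv2.imread('pics/g4.png'),cv2.imread('pics/g5.png')]))"
```

```text
(no output)
```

View pics/g45.png

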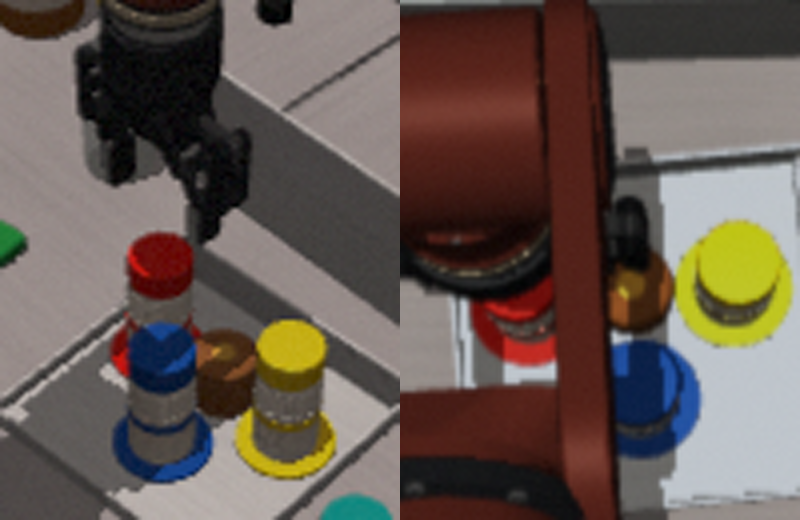

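The red jar stands upright and untouched at side crop (160,253), with the open fingers centred over it. Their measured height confirms the 34 mm offset. I descend to a reported z of 0.027.

>>> step_arm([
  {"x":0,"y":1,"z":25,"wx":0,"wy":0,"wz":0},
  {"x":0,"y":1,"z":50,"wx":0,"wy":0,"wz":0},
  {"x":0,"y":1,"z":73,"wx":0,"wy":0,"wz":0},
  {"x":0,"y":1,"z":73,"wx":0,"wy":0,"wz":0},
  {"x":0,"y":1,"z":73,"wx":0,"wy":0,"wz":0},
], jaw=1)

```text
t: 4.45
tool_pos: [0.6271, 0.1009, 0.0283]
orientation: [0.001, -3.139, 0.0]
force: [-0.3, -0.0, -1.0]
gripper_width: 1.003
gripper_force: 0.0
```

>>> step_arm([
  {"x":0,"y":0,"z":0,"wx":0,"wy":0,"wz":0},
  {"x":0,"y":0,"z":0,"wx":0,"wy":0,"wz":0},
  {"x":0,"y":0,"z":0,"wx":0,"wy":0,"wz":0},
  {"x":0,"y":0,"z":0,"wx":0,"wy":0,"wz":0},
  {"x":0,"y":0,"z":0,"wx":0,"wy":0,"wz":0},
  {"x":0,"y":0,"z":0,"wx":0,"wy":0,"wz":0},
], jaw=0.2, newtons=35)

```text
t: 5.05
tool_pos: [0.6295, 0.1011, 0.0311]
orientation: [-0.001, 3.139, 0.0]
force: [-0.1, 0.3, 6.2]
gripper_width: 0.528
gripper_force: 36.1
```

The red jar is gripped at width 0.53, which is 46 mm, with 36 N. I lift it and carry it to the rear part of the board.

>>> step_arm([
  {"x":0,"y":0,"z":-20,"wx":0,"wy":0,"wz":0},
  {"x":0,"y":10,"z":-50,"wx":0,"wy":0,"wz":0},
  {"x":8,"y":45,"z":-60,"wx":0,"wy":0,"wz":0},
  {"x":18,"y":90,"z":-60,"wx":0,"wy":0,"wz":0},
  {"x":28,"y":135,"z":-60,"wx":0,"wy":0,"wz":0},
  {"x":38,"y":180,"z":-60,"wx":0,"wy":0,"wz":0},
  {"x":45,"y":215,"z":-60,"wx":0,"wy":0,"wz":0},
  {"x":49,"y":238,"z":-60,"wx":0,"wy":0,"wz":0},
], jaw=0.2)

```text
t: 5.85
tool_pos: [0.5766, 0.3412, 0.0878]
orientation: [0.004, -3.139, 0.001]
force: [0.7, -0.3, -2.1]
gripper_width: 0.535
gripper_force: 36.6
```

>>> step_arm([
  {"x":0,"y":0,"z":0,"wx":0,"wy":0,"wz":0},
  {"x":0,"y":0,"z":0,"wx":0,"wy":0,"wz":0},
], jaw=0.2)

```text
t: 6.05
tool_pos: [0.5778, 0.3387, 0.0879]
orientation: [0.003, -3.139, 0.003]
force: [0.5, 0.2, -2.9]
gripper_width: 0.529
gripper_force: 36.7
```

>>> step_arm([
  {"x":0,"y":0,"z":20,"wx":0,"wy":0,"wz":0},
  {"x":0,"y":0,"z":36,"wx":0,"wy":0,"wz":0},
  {"x":0,"y":0,"z":44,"wx":0,"wy":0,"wz":0},
  {"x":0,"y":0,"z":49,"wx":0,"wy":0,"wz":0},
  {"x":0,"y":0,"z":49,"wx":0,"wy":0,"wz":0},
], jaw=0.2)

```text
t: 6.55
tool_pos: [0.5792, 0.3382, 0.0402]
orientation: [-0.0, -3.141, 0.001]
force: [0.2, -0.6, -3.0]
gripper_width: 0.531
gripper_force: 36.7
```

>>> step_arm([
  {"x":0,"y":0,"z":2,"wx":0,"wy":0,"wz":0},
  {"x":0,"y":0,"z":2,"wx":0,"wy":0,"wz":0},
], jaw=0.2)

```text
t: 6.75
tool_pos: [0.5799, 0.339, 0.0393]
orientation: [-0.001, 3.14, 0.001]
force: [0.4, -0.0, 0.6]
gripper_width: 0.526
gripper_force: 36.8
```

Contact. I release, lift and go towards the blue jar.

>>> step_arm([
  {"x":0,"y":0,"z":0,"wx":0,"wy":0,"wz":0},
  {"x":0,"y":0,"z":0,"wx":0,"wy":0,"wz":0},
  {"x":0,"y":0,"z":0,"wx":0,"wy":0,"wz":0},
  {"x":0,"y":0,"z":0,"wx":0,"wy":0,"wz":0},
  {"x":0,"y":0,"z":-30,"wx":0,"wy":0,"wz":0},
  {"x":0,"y":0,"z":-70,"wx":0,"wy":0,"wz":0},
  {"x":0,"y":0,"z":-100,"wx":0,"wy":0,"wz":0},
], jaw=1)

```text
t: 7.45
tool_pos: [0.5795, 0.3392, 0.1405]
orientation: [-0.001, 3.14, 0.001]
force: [0.3, -1.1, 0.8]
gripper_width: 1.004
gripper_force: 0.0
```

>>> step_arm([
  {"x":1,"y":-40,"z":0,"wx":0,"wy":0,"wz":0},
  {"x":3,"y":-85,"z":0,"wx":0,"wy":0,"wz":0},
  {"x":4,"y":-130,"z":0,"wx":0,"wy":0,"wz":0},
  {"x":6,"y":-175,"z":0,"wx":0,"wy":0,"wz":0},
  {"x":7,"y":-220,"z":0,"wx":0,"wy":0,"wz":0},
  {"x":8,"y":-265,"z":0,"wx":0,"wy":0,"wz":0},
  {"x":9,"y":-302,"z":0,"wx":0,"wy":0,"wz":0},
  {"x":9,"y":-302,"z":20,"wx":0,"wy":0,"wz":0},
], jaw=1)

```text
t: 8.25
tool_pos: [0.5734, 0.0321, 0.1219]
orientation: [0.007, 3.134, -0.004]
force: [1.4, 0.6, 0.4]
gripper_width: 0.996
gripper_force: 0.0
```

>>> step_arm([
  {"x":0,"y":0,"z":10,"wx":0,"wy":0,"wz":0},
  {"x":0,"y":0,"z":10,"wx":0,"wy":0,"wz":0},
])

```text
t: 8.45
tool_pos: [0.5681, 0.0372, 0.1061]
orientation: [0.001, -3.137, -0.001]
force: [-0.2, 0.5, 0.3]
gripper_width: 1.0
gripper_force: 0.0
```

>>> step_arm([
  {"x":-2,"y":0,"z":25,"wx":0,"wy":0,"wz":0},
  {"x":-2,"y":0,"z":50,"wx":0,"wy":0,"wz":0},
  {"x":-2,"y":0,"z":72,"wx":0,"wy":0,"wz":0},
  {"x":-2,"y":0,"z":79,"wx":0,"wy":0,"wz":0},
  {"x":-2,"y":0,"z":79,"wx":0,"wy":0,"wz":0},
])

```text
t: 8.95
tool_pos: [0.5712, 0.0378, 0.0285]
orientation: [0.003, -3.139, -0.0]
force: [-0.0, 0.3, -0.6]
gripper_width: 1.002
gripper_force: 0.0
```

>>> step_arm([
  {"x":0,"y":0,"z":0,"wx":0,"wy":0,"wz":0},
  {"x":0,"y":0,"z":0,"wx":0,"wy":0,"wz":0},
  {"x":0,"y":0,"z":0,"wx":0,"wy":0,"wz":0},
  {"x":0,"y":0,"z":0,"wx":0,"wy":0,"wz":0},
  {"x":0,"y":0,"z":0,"wx":0,"wy":0,"wz":0},
  {"x":0,"y":0,"z":0,"wx":0,"wy":0,"wz":0},
], jaw=0.2)

```text
t: 9.55
tool_pos: [0.5737, 0.037, 0.0311]
orientation: [-0.001, 3.139, 0.0]
force: [-1.0, 1.5, 5.7]
gripper_width: 0.525
gripper_force: 35.7
```

>>> step_arm([
  {"x":0,"y":0,"z":-20,"wx":0,"wy":0,"wz":0},
  {"x":0,"y":10,"z":-50,"wx":0,"wy":0,"wz":0},
  {"x":18,"y":50,"z":-60,"wx":0,"wy":0,"wz":0},
  {"x":36,"y":93,"z":-60,"wx":0,"wy":0,"wz":0},
  {"x":54,"y":136,"z":-60,"wx":0,"wy":0,"wz":0},
  {"x":72,"y":179,"z":-60,"wx":0,"wy":0,"wz":0},
  {"x":90,"y":222,"z":-60,"wx":0,"wy":0,"wz":0},
  {"x":106,"y":264,"z":-60,"wx":0,"wy":0,"wz":0},
])

```text
t: 10.35
tool_pos: [0.4642, 0.3018, 0.0886]
orientation: [0.001, -3.14, 0.001]
force: [0.0, 1.2, -2.0]
gripper_width: 0.528
gripper_force: 36.4
```

>>> step_arm([
  {"x":9,"y":24,"z":0,"wx":0,"wy":0,"wz":0},
  {"x":9,"y":24,"z":10,"wx":0,"wy":0,"wz":0},
  {"x":9,"y":24,"z":25,"wx":0,"wy":0,"wz":0},
  {"x":9,"y":24,"z":38,"wx":0,"wy":0,"wz":0},
  {"x":9,"y":24,"z":45,"wx":0,"wy":0,"wz":0},
  {"x":9,"y":24,"z":49,"wx":0,"wy":0,"wz":0},
  {"x":9,"y":24,"z":50,"wx":0,"wy":0,"wz":0},
  {"x":9,"y":24,"z":50,"wx":0,"wy":0,"wz":0},
])

```text
t: 11.15
tool_pos: [0.4576, 0.3244, 0.0394]
orientation: [0.001, 3.141, 0.0]
force: [0.5, 0.3, -2.1]
gripper_width: 0.526
gripper_force: 36.4
```

>>> step_arm([
  {"x":0,"y":0,"z":1,"wx":0,"wy":0,"wz":0},
  {"x":0,"y":0,"z":1,"wx":0,"wy":0,"wz":0},
  {"x":0,"y":0,"z":1,"wx":0,"wy":0,"wz":0},
  {"x":0,"y":0,"z":1,"wx":0,"wy":0,"wz":0},
  {"x":0,"y":0,"z":-30,"wx":0,"wy":0,"wz":0},
  {"x":0,"y":0,"z":-70,"wx":0,"wy":0,"wz":0},
  {"x":0,"y":0,"z":-100,"wx":0,"wy":0,"wz":0},
], jaw=1)

```text
t: 11.85
tool_pos: [0.4576, 0.3252, 0.1415]
orientation: [-0.001, 3.14, 0.001]
force: [0.3, -0.2, 1.0]
gripper_width: 1.002
gripper_force: 0.0
```

>>> step_arm([
  {"x":-20,"y":-40,"z":0,"wx":0,"wy":0,"wz":0},
  {"x":-40,"y":-80,"z":0,"wx":0,"wy":0,"wz":0},
  {"x":-61,"y":-120,"z":0,"wx":0,"wy":0,"wz":0},
  {"x":-82,"y":-160,"z":0,"wx":0,"wy":0,"wz":0},
  {"x":-103,"y":-200,"z":0,"wx":0,"wy":0,"wz":0},
  {"x":-124,"y":-240,"z":0,"wx":0,"wy":0,"wz":0},
  {"x":-145,"y":-280,"z":0,"wx":0,"wy":0,"wz":0},
  {"x":-165,"y":-320,"z":0,"wx":0,"wy":0,"wz":0},
])

```text
t: 12.65
tool_pos: [0.623, 0.0032, 0.1396]
orientation: [-0.001, 3.141, 0.0]
force: [0.3, -0.2, 0.4]
gripper_width: 1.004
gripper_force: 0.0
```

>>> step_arm([
  {"x":-12,"y":-24,"z":0,"wx":0,"wy":0,"wz":0},
  {"x":-12,"y":-24,"z":20,"wx":0,"wy":0,"wz":0},
  {"x":-12,"y":-24,"z":30,"wx":0,"wy":0,"wz":0},
  {"x":-12,"y":-24,"z":30,"wx":0,"wy":0,"wz":0},
])

```text
t: 13.05
tool_pos: [0.6318, -0.0185, 0.1066]
orientation: [0.001, -3.136, -0.002]
force: [0.6, 0.8, -0.6]
gripper_width: 0.998
gripper_force: 0.0
```

>>> step_arm([
  {"x":-2,"y":0,"z":25,"wx":0,"wy":0,"wz":0},
  {"x":-2,"y":0,"z":50,"wx":0,"wy":0,"wz":0},
  {"x":-2,"y":0,"z":72,"wx":0,"wy":0,"wz":0},
  {"x":-2,"y":0,"z":79,"wx":0,"wy":0,"wz":0},
  {"x":-2,"y":0,"z":79,"wx":0,"wy":0,"wz":0},
])

```text
t: 13.55
tool_pos: [0.6349, -0.0182, 0.0294]
orientation: [0.003, -3.139, -0.001]
force: [0.4, 0.1, -0.7]
gripper_width: 1.0
gripper_force: 0.0
```

>>> step_arm([
  {"x":0,"y":0,"z":0,"wx":0,"wy":0,"wz":0},
  {"x":0,"y":0,"z":0,"wx":0,"wy":0,"wz":0},
  {"x":0,"y":0,"z":0,"wx":0,"wy":0,"wz":0},
  {"x":0,"y":0,"z":0,"wx":0,"wy":0,"wz":0},
  {"x":0,"y":0,"z":0,"wx":0,"wy":0,"wz":0},
  {"x":0,"y":0,"z":0,"wx":0,"wy":0,"wz":0},
], jaw=0.2)

```text
t: 14.15
tool_pos: [0.6377, -0.0191, 0.0323]
orientation: [-0.001, 3.139, -0.0]
force: [-0.2, 0.8, 5.3]
gripper_width: 0.53
gripper_force: 35.8
```

>>> step_arm([
  {"x":0,"y":0,"z":-20,"wx":0,"wy":0,"wz":0},
  {"x":0,"y":10,"z":-60,"wx":0,"wy":0,"wz":0},
  {"x":10,"y":40,"z":-95,"wx":0,"wy":0,"wz":0},
  {"x":25,"y":80,"z":-120,"wx":0,"wy":0,"wz":0},
  {"x":40,"y":124,"z":-130,"wx":0,"wy":0,"wz":0},
  {"x":55,"y":168,"z":-130,"wx":0,"wy":0,"wz":0},
  {"x":70,"y":212,"z":-130,"wx":0,"wy":0,"wz":0},
  {"x":85,"y":256,"z":-130,"wx":0,"wy":0,"wz":0},
])

```text
t: 14.95
tool_pos: [0.5497, 0.2381, 0.1599]
orientation: [0.0, -3.141, 0.001]
force: [0.6, 0.1, -1.2]
gripper_width: 0.528
gripper_force: 36.2
```

>>> step_arm([
  {"x":12,"y":40,"z":0,"wx":0,"wy":0,"wz":0},
  {"x":24,"y":75,"z":0,"wx":0,"wy":0,"wz":0},
  {"x":32,"y":95,"z":0,"wx":0,"wy":0,"wz":0},
  {"x":32,"y":95,"z":0,"wx":0,"wy":0,"wz":0},
  {"x":32,"y":95,"z":0,"wx":0,"wy":0,"wz":0},
])

```text
t: 15.45
tool_pos: [0.5185, 0.3315, 0.1596]
orientation: [0.003, -3.141, 0.002]
force: [0.7, -0.8, -1.0]
gripper_width: 0.524
gripper_force: 36.2
```

```bash
python3 look.py b1 side 180 330 60 210 4
```

```text
(no output)
```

View pics/b1.png

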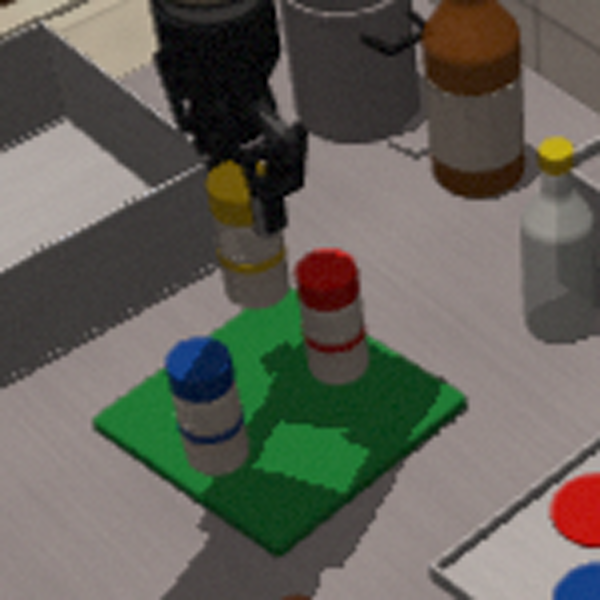

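The red and blue jars stand upright on the board, and the yellow one hangs over the middle of it. I lower the yellow.

>>> step_arm([
  {"x":0,"y":0,"z":30,"wx":0,"wy":0,"wz":0},
  {"x":0,"y":0,"z":60,"wx":0,"wy":0,"wz":0},
  {"x":0,"y":0,"z":88,"wx":0,"wy":0,"wz":0},
  {"x":0,"y":0,"z":106,"wx":0,"wy":0,"wz":0},
  {"x":0,"y":0,"z":115,"wx":0,"wy":0,"wz":0},
  {"x":0,"y":0,"z":119,"wx":0,"wy":0,"wz":0},
  {"x":0,"y":0,"z":120,"wx":0,"wy":0,"wz":0},
  {"x":0,"y":0,"z":120,"wx":0,"wy":0,"wz":0},
])

```text
t: 16.3
tool_pos: [0.5202, 0.3321, 0.0416]
orientation: [-0.0, 3.139, 0.002]
force: [-0.2, -0.1, -2.0]
gripper_width: 0.531
gripper_force: 36.2
```

>>> step_arm([
  {"x":0,"y":0,"z":2,"wx":0,"wy":0,"wz":0},
  {"x":0,"y":0,"z":2,"wx":0,"wy":0,"wz":0},
])

```text
t: 16.5
tool_pos: [0.5205, 0.3325, 0.0403]
orientation: [-0.001, 3.138, 0.002]
force: [0.3, 0.4, 3.3]
gripper_width: 0.525
gripper_force: 36.5
```

>>> step_arm([
  {"x":0,"y":0,"z":0,"wx":0,"wy":0,"wz":0},
  {"x":0,"y":0,"z":0,"wx":0,"wy":0,"wz":0},
  {"x":0,"y":0,"z":0,"wx":0,"wy":0,"wz":0},
  {"x":0,"y":0,"z":0,"wx":0,"wy":0,"wz":0},
  {"x":0,"y":0,"z":-30,"wx":0,"wy":0,"wz":0},
  {"x":0,"y":0,"z":-70,"wx":0,"wy":0,"wz":0},
  {"x":0,"y":0,"z":-100,"wx":0,"wy":0,"wz":0},
], jaw=1)

```text
t: 17.2
tool_pos: [0.5193, 0.332, 0.1401]
orientation: [-0.001, 3.141, 0.001]
force: [1.2, 1.0, -0.0]
gripper_width: 1.002
gripper_force: 0.0
```

>>> step_arm([
  {"x":-14,"y":-38,"z":0,"wx":0,"wy":0,"wz":0},
  {"x":-29,"y":-76,"z":0,"wx":0,"wy":0,"wz":0},
  {"x":-44,"y":-114,"z":0,"wx":0,"wy":0,"wz":0},
  {"x":-59,"y":-152,"z":0,"wx":0,"wy":0,"wz":0},
  {"x":-74,"y":-190,"z":0,"wx":0,"wy":0,"wz":0},
  {"x":-89,"y":-228,"z":0,"wx":0,"wy":0,"wz":0},
  {"x":-104,"y":-266,"z":0,"wx":0,"wy":0,"wz":0},
  {"x":-112,"y":-292,"z":0,"wx":0,"wy":0,"wz":0},
])

```text
t: 18.0
tool_pos: [0.6321, 0.0371, 0.1383]
orientation: [0.002, 3.141, -0.001]
force: [-0.2, -0.0, -0.2]
gripper_width: 0.994
gripper_force: 0.0
```

>>> step_arm([
  {"x":0,"y":0,"z":40,"wx":0,"wy":0,"wz":0},
  {"x":0,"y":0,"z":80,"wx":0,"wy":0,"wz":0},
  {"x":0,"y":0,"z":80,"wx":0,"wy":0,"wz":0},
  {"x":0,"y":0,"z":80,"wx":0,"wy":0,"wz":0},
])

```text
t: 18.4
tool_pos: [0.63, 0.04, 0.0575]
orientation: [0.001, -3.139, -0.0]
force: [0.6, 0.3, 0.6]
gripper_width: 1.0
gripper_force: 0.0
```

```bash
python3 look.py s1 side 290 390 110 240 4;python3 look.py s2 top 110 240 150 280 4; python3 -c "
import cv2;cv2.imwrite('pics/s12.png',cv2.hconcat([cv2.imread('pics/s1.png')[:,:280],cv2.imread('pics/s2.png')]))"
```

```text
(no output)
```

View pics/s12.png

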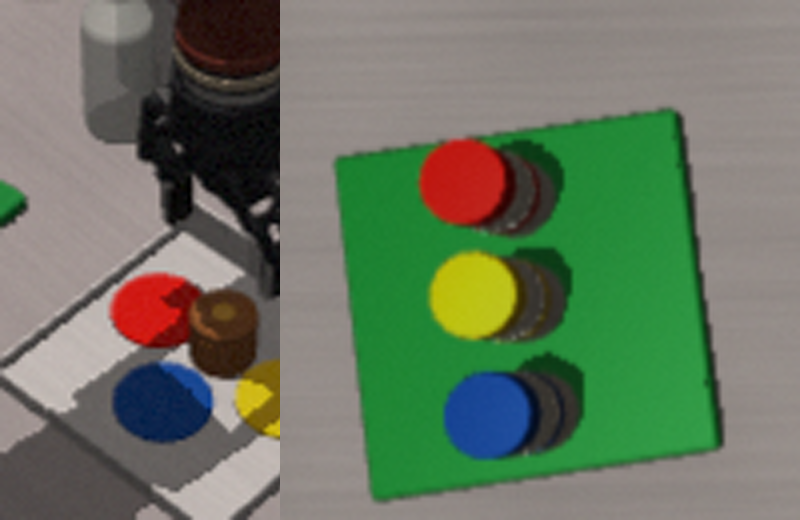

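All three jars stand well inside the board. The lids are at crop (183,182), (193,296) and (210,416), and the salt is centred under the open gripper. I descend to the salt.

>>> step_arm([
  {"x":-1,"y":0,"z":25,"wx":0,"wy":0,"wz":0},
  {"x":-1,"y":0,"z":50,"wx":0,"wy":0,"wz":0},
  {"x":-1,"y":0,"z":68,"wx":0,"wy":0,"wz":0},
  {"x":-1,"y":0,"z":76,"wx":0,"wy":0,"wz":0},
  {"x":-1,"y":0,"z":76,"wx":0,"wy":0,"wz":0},
])

```text
t: 19.0
tool_pos: [0.6318, 0.0401, -0.018]
orientation: [0.001, -3.141, -0.0]
force: [-0.4, -0.6, -0.0]
gripper_width: 1.004
gripper_force: 0.0
```

>>> step_arm([
  {"x":0,"y":0,"z":0,"wx":0,"wy":0,"wz":0},
  {"x":0,"y":0,"z":0,"wx":0,"wy":0,"wz":0},
  {"x":0,"y":0,"z":0,"wx":0,"wy":0,"wz":0},
  {"x":0,"y":0,"z":0,"wx":0,"wy":0,"wz":0},
  {"x":0,"y":0,"z":0,"wx":0,"wy":0,"wz":0},
  {"x":0,"y":0,"z":0,"wx":0,"wy":0,"wz":0},
], jaw=0.2)

```text
t: 19.6
tool_pos: [0.6339, 0.0402, -0.0158]
orientation: [-0.001, 3.138, 0.001]
force: [0.3, 1.9, 5.7]
gripper_width: 0.549
gripper_force: 36.5
```

Run:
```python
from h import *
for n,X,Y in[("r",183,182),("y",193,296),("b",210,416)]: print(n,crop("top",X,Y,4,110,150,.111))
```

```text
r [0.57697712 0.33758844]
y [0.51705537 0.3319581 ]
b [0.45464794 0.32276405]
```

>>> step_arm([
  {"x":0,"y":0,"z":-25,"wx":0,"wy":0,"wz":0},
  {"x":0,"y":0,"z":-65,"wx":0,"wy":0,"wz":0},
  {"x":0,"y":0,"z":-110,"wx":0,"wy":0,"wz":0},
  {"x":10,"y":-22,"z":-140,"wx":0,"wy":0,"wz":0},
  {"x":27,"y":-60,"z":-155,"wx":0,"wy":0,"wz":0},
  {"x":45,"y":-100,"z":-155,"wx":0,"wy":0,"wz":0},
  {"x":62,"y":-140,"z":-155,"wx":0,"wy":0,"wz":0},
  {"x":79,"y":-180,"z":-155,"wx":0,"wy":0,"wz":0},
])

```text
t: 20.4
tool_pos: [0.5517, -0.1414, 0.1369]
orientation: [0.002, -3.141, 0.0]
force: [0.7, -0.7, -2.0]
gripper_width: 0.546
gripper_force: 36.6
```

>>> step_arm([
  {"x":17,"y":-40,"z":0,"wx":0,"wy":0,"wz":0},
  {"x":34,"y":-80,"z":0,"wx":0,"wy":0,"wz":0},
  {"x":51,"y":-120,"z":0,"wx":0,"wy":0,"wz":0},
  {"x":66,"y":-155,"z":0,"wx":0,"wy":0,"wz":0},
  {"x":76,"y":-179,"z":0,"wx":0,"wy":0,"wz":0},
  {"x":76,"y":-179,"z":30,"wx":0,"wy":0,"wz":0},
  {"x":76,"y":-179,"z":60,"wx":0,"wy":0,"wz":0},
  {"x":76,"y":-179,"z":60,"wx":0,"wy":0,"wz":0},
])

```text
t: 21.2
tool_pos: [0.4726, -0.3161, 0.0717]
orientation: [-0.0, -3.132, -0.012]
force: [-0.9, 0.2, -2.6]
gripper_width: 0.548
gripper_force: 36.7
```

>>> step_arm([
  {"x":0,"y":0,"z":20,"wx":0,"wy":0,"wz":0},
  {"x":0,"y":0,"z":35,"wx":0,"wy":0,"wz":0},
  {"x":0,"y":0,"z":35,"wx":0,"wy":0,"wz":0},
])

```text
t: 21.5
tool_pos: [0.4756, -0.3175, 0.0403]
orientation: [0.002, -3.137, -0.005]
force: [-0.2, 1.0, -0.2]
gripper_width: 0.547
gripper_force: 36.7
```

>>> step_arm([
  {"x":-1,"y":-1,"z":8,"wx":0,"wy":0,"wz":0},
  {"x":-1,"y":-1,"z":14,"wx":0,"wy":0,"wz":0},
  {"x":-1,"y":-1,"z":17,"wx":0,"wy":0,"wz":0},
  {"x":-1,"y":-1,"z":18,"wx":0,"wy":0,"wz":0},
  {"x":-1,"y":-1,"z":18,"wx":0,"wy":0,"wz":0},
])

```text
t: 22.0
tool_pos: [0.4784, -0.3202, 0.0245]
orientation: [-0.001, 3.142, -0.0]
force: [0.3, 0.2, -0.7]
gripper_width: 0.549
gripper_force: 36.7
```

>>> step_arm([
  {"x":0,"y":0,"z":3,"wx":0,"wy":0,"wz":0},
  {"x":0,"y":0,"z":3,"wx":0,"wy":0,"wz":0},
  {"x":0,"y":0,"z":3,"wx":0,"wy":0,"wz":0},
])

```text
t: 22.3
tool_pos: [0.479, -0.3208, 0.0222]
orientation: [-0.001, 3.14, -0.002]
force: [-0.9, 0.1, 2.7]
gripper_width: 0.549
gripper_force: 37.0
```

>>> step_arm([
  {"x":0,"y":0,"z":0,"wx":0,"wy":0,"wz":0},
  {"x":0,"y":0,"z":0,"wx":0,"wy":0,"wz":0},
  {"x":0,"y":0,"z":0,"wx":0,"wy":0,"wz":0},
  {"x":0,"y":0,"z":0,"wx":0,"wy":0,"wz":0},
  {"x":0,"y":0,"z":-30,"wx":0,"wy":0,"wz":0},
  {"x":0,"y":0,"z":-70,"wx":0,"wy":0,"wz":0},
  {"x":0,"y":0,"z":-115,"wx":0,"wy":0,"wz":0},
  {"x":0,"y":20,"z":-120,"wx":0,"wy":0,"wz":0},
], jaw=1)

```text
t: 23.1
tool_pos: [0.4828, -0.3052, 0.1491]
orientation: [0.002, 3.13, -0.016]
force: [0.9, -0.4, 0.1]
gripper_width: 1.001
gripper_force: 0.0
```

>>> step_arm([
  {"x":0,"y":45,"z":0,"wx":0,"wy":0,"wz":0},
  {"x":0,"y":90,"z":0,"wx":0,"wy":0,"wz":0},
  {"x":0,"y":135,"z":0,"wx":0,"wy":0,"wz":0},
  {"x":0,"y":180,"z":0,"wx":0,"wy":0,"wz":0},
  {"x":0,"y":225,"z":0,"wx":0,"wy":0,"wz":0},
  {"x":0,"y":270,"z":0,"wx":0,"wy":0,"wz":0},
  {"x":0,"y":315,"z":0,"wx":0,"wy":0,"wz":0},
  {"x":0,"y":360,"z":0,"wx":0,"wy":0,"wz":0},
])

```text
t: 23.9
tool_pos: [0.4773, 0.0618, 0.141]
orientation: [0.001, -3.141, -0.0]
force: [0.5, -0.0, 0.1]
gripper_width: 1.002
gripper_force: 0.0
```

```bash
python3 look.py p1 top 400 520 180 300 5
```

```text
(no output)
```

View pics/p1.png

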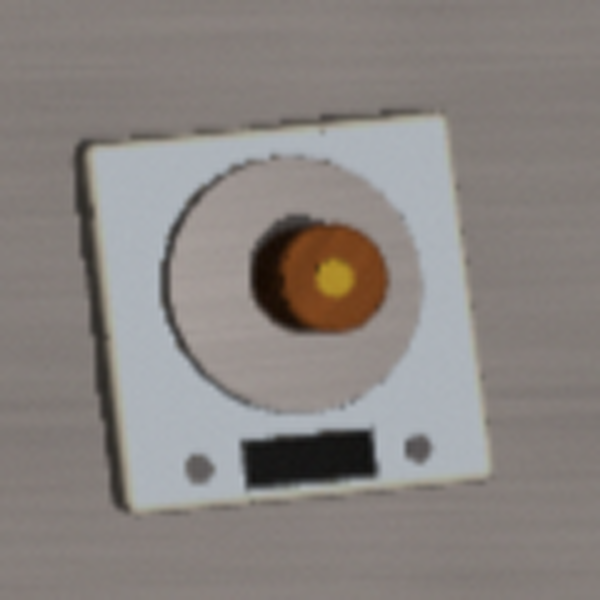

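The salt stands upright on the plate, with its dot at crop (334,279) and the plate centre at (294,284). I compute the offset allowing for parallax.

```bash
python3 -c "
from h import *
print(crop('top',334,279,5,400,180,.087),crop('top',293.5,284,5,400,180,.042))"
```

```text
[ 0.4763568  -0.32103675] [ 0.47505853 -0.31805629]
```

The salt is within 4 mm of the plate centre. Now the red jar goes back.

>>> step_arm([
  {"x":-15,"y":40,"z":0,"wx":0,"wy":0,"wz":0},
  {"x":-30,"y":80,"z":0,"wx":0,"wy":0,"wz":0},
  {"x":-45,"y":120,"z":0,"wx":0,"wy":0,"wz":0},
  {"x":-60,"y":160,"z":0,"wx":0,"wy":0,"wz":0},
  {"x":-75,"y":200,"z":0,"wx":0,"wy":0,"wz":0},
  {"x":-90,"y":240,"z":0,"wx":0,"wy":0,"wz":0},
  {"x":-100,"y":276,"z":0,"wx":0,"wy":0,"wz":0},
  {"x":-100,"y":276,"z":0,"wx":0,"wy":0,"wz":0},
])

```text
t: 24.75
tool_pos: [0.5781, 0.3402, 0.1405]
orientation: [-0.007, 3.141, 0.003]
force: [-0.0, -0.9, 0.1]
gripper_width: 1.001
gripper_force: 0.0
```

>>> step_arm([
  {"x":0,"y":0,"z":20,"wx":0,"wy":0,"wz":0},
  {"x":0,"y":0,"z":25,"wx":0,"wy":0,"wz":0},
  {"x":0,"y":0,"z":25,"wx":0,"wy":0,"wz":0},
])

```text
t: 25.05
tool_pos: [0.5761, 0.3344, 0.1141]
orientation: [0.0, -3.137, 0.003]
force: [0.4, -0.6, -0.3]
gripper_width: 1.001
gripper_force: 0.0
```

>>> step_arm([
  {"x":-1,"y":2,"z":25,"wx":0,"wy":0,"wz":0},
  {"x":-1,"y":2,"z":50,"wx":0,"wy":0,"wz":0},
  {"x":-1,"y":2,"z":70,"wx":0,"wy":0,"wz":0},
  {"x":-1,"y":2,"z":78,"wx":0,"wy":0,"wz":0},
  {"x":-1,"y":2,"z":78,"wx":0,"wy":0,"wz":0},
])

```text
t: 25.55
tool_pos: [0.578, 0.3368, 0.0373]
orientation: [-0.0, -3.139, 0.002]
force: [0.2, -0.0, 0.5]
gripper_width: 0.999
gripper_force: 0.0
```

>>> step_arm([
  {"x":0,"y":0,"z":0,"wx":0,"wy":0,"wz":0},
  {"x":0,"y":0,"z":0,"wx":0,"wy":0,"wz":0},
  {"x":0,"y":0,"z":0,"wx":0,"wy":0,"wz":0},
  {"x":0,"y":0,"z":0,"wx":0,"wy":0,"wz":0},
  {"x":0,"y":0,"z":0,"wx":0,"wy":0,"wz":0},
  {"x":0,"y":0,"z":0,"wx":0,"wy":0,"wz":0},
], jaw=0.2)

```text
t: 26.15
tool_pos: [0.5803, 0.3386, 0.0403]
orientation: [-0.001, 3.139, 0.002]
force: [-0.1, 0.4, 5.7]
gripper_width: 0.529
gripper_force: 36.0
```

>>> step_arm([
  {"x":0,"y":0,"z":-20,"wx":0,"wy":0,"wz":0},
  {"x":0,"y":-10,"z":-50,"wx":0,"wy":0,"wz":0},
  {"x":-8,"y":-45,"z":-60,"wx":0,"wy":0,"wz":0},
  {"x":-18,"y":-90,"z":-60,"wx":0,"wy":0,"wz":0},
  {"x":-28,"y":-135,"z":-60,"wx":0,"wy":0,"wz":0},
  {"x":-38,"y":-180,"z":-60,"wx":0,"wy":0,"wz":0},
  {"x":-47,"y":-215,"z":-60,"wx":0,"wy":0,"wz":0},
  {"x":-51,"y":-236,"z":-60,"wx":0,"wy":0,"wz":0},
])

```text
t: 26.95
tool_pos: [0.6296, 0.0985, 0.0971]
orientation: [-0.003, -3.14, 0.002]
force: [-0.3, 1.1, -3.1]
gripper_width: 0.528
gripper_force: 36.7
```

>>> step_arm([
  {"x":0,"y":0,"z":20,"wx":0,"wy":0,"wz":0},
  {"x":0,"y":0,"z":40,"wx":0,"wy":0,"wz":0},
  {"x":0,"y":0,"z":55,"wx":0,"wy":0,"wz":0},
  {"x":0,"y":0,"z":55,"wx":0,"wy":0,"wz":0},
  {"x":0,"y":0,"z":55,"wx":0,"wy":0,"wz":0},
])

```text
t: 27.45
tool_pos: [0.6294, 0.1021, 0.0426]
orientation: [0.002, -3.14, 0.0]
force: [-0.2, 0.2, -2.6]
gripper_width: 0.529
gripper_force: 36.7
```

On target laterally. I lower the last 10 mm.

>>> step_arm([
  {"x":0,"y":0,"z":5,"wx":0,"wy":0,"wz":0},
  {"x":0,"y":0,"z":9,"wx":0,"wy":0,"wz":0},
  {"x":0,"y":0,"z":11,"wx":0,"wy":0,"wz":0},
  {"x":0,"y":0,"z":12,"wx":0,"wy":0,"wz":0},
  {"x":0,"y":0,"z":12,"wx":0,"wy":0,"wz":0},
])

```text
t: 27.95
tool_pos: [0.6307, 0.1021, 0.0324]
orientation: [-0.001, 3.141, 0.0]
force: [-1.7, 0.3, 1.8]
gripper_width: 0.528
gripper_force: 37.0
```

>>> step_arm([
  {"x":0,"y":0,"z":0,"wx":0,"wy":0,"wz":0},
  {"x":0,"y":0,"z":0,"wx":0,"wy":0,"wz":0},
  {"x":0,"y":0,"z":0,"wx":0,"wy":0,"wz":0},
  {"x":0,"y":0,"z":0,"wx":0,"wy":0,"wz":0},
  {"x":0,"y":0,"z":-30,"wx":0,"wy":0,"wz":0},
  {"x":0,"y":0,"z":-70,"wx":0,"wy":0,"wz":0},
  {"x":0,"y":0,"z":-100,"wx":0,"wy":0,"wz":0},
], jaw=1)

```text
t: 28.65
tool_pos: [0.6307, 0.1019, 0.1333]
orientation: [-0.001, 3.14, 0.0]
force: [0.8, 0.5, 0.6]
gripper_width: 1.001
gripper_force: 0.0
```

>>> step_arm([
  {"x":25,"y":32,"z":0,"wx":0,"wy":0,"wz":0},
  {"x":50,"y":64,"z":0,"wx":0,"wy":0,"wz":0},
  {"x":75,"y":96,"z":0,"wx":0,"wy":0,"wz":0},
  {"x":100,"y":128,"z":0,"wx":0,"wy":0,"wz":0},
  {"x":125,"y":160,"z":0,"wx":0,"wy":0,"wz":0},
  {"x":150,"y":192,"z":0,"wx":0,"wy":0,"wz":0},
  {"x":174,"y":221,"z":0,"wx":0,"wy":0,"wz":0},
  {"x":174,"y":221,"z":20,"wx":0,"wy":0,"wz":0},
])

```text
t: 29.45
tool_pos: [0.4556, 0.3275, 0.1144]
orientation: [-0.008, 3.137, 0.007]
force: [0.6, -0.6, -0.0]
gripper_width: 0.998
gripper_force: 0.0
```

>>> step_arm([
  {"x":0,"y":0,"z":0,"wx":0,"wy":0,"wz":0},
  {"x":0,"y":0,"z":0,"wx":0,"wy":0,"wz":0},
])

```text
t: 29.65
tool_pos: [0.4557, 0.3224, 0.111]
orientation: [0.001, -3.141, 0.001]
force: [-0.4, 0.7, 0.6]
gripper_width: 0.999
gripper_force: 0.0
```

>>> step_arm([
  {"x":0,"y":0,"z":25,"wx":0,"wy":0,"wz":0},
  {"x":0,"y":0,"z":50,"wx":0,"wy":0,"wz":0},
  {"x":0,"y":0,"z":68,"wx":0,"wy":0,"wz":0},
  {"x":0,"y":0,"z":75,"wx":0,"wy":0,"wz":0},
  {"x":0,"y":0,"z":75,"wx":0,"wy":0,"wz":0},
])

```text
t: 30.15
tool_pos: [0.4561, 0.3219, 0.0359]
orientation: [-0.001, -3.14, 0.001]
force: [0.4, 0.0, 0.0]
gripper_width: 1.001
gripper_force: 0.0
```

>>> step_arm([
  {"x":0,"y":0,"z":0,"wx":0,"wy":0,"wz":0},
  {"x":0,"y":0,"z":0,"wx":0,"wy":0,"wz":0},
  {"x":0,"y":0,"z":0,"wx":0,"wy":0,"wz":0},
  {"x":0,"y":0,"z":0,"wx":0,"wy":0,"wz":0},
  {"x":0,"y":0,"z":0,"wx":0,"wy":0,"wz":0},
  {"x":0,"y":0,"z":0,"wx":0,"wy":0,"wz":0},
], jaw=0.2)

```text
t: 30.75
tool_pos: [0.4573, 0.3236, 0.038]
orientation: [-0.001, 3.139, 0.002]
force: [0.7, -0.3, 5.7]
gripper_width: 0.53
gripper_force: 35.6
```

>>> step_arm([
  {"x":0,"y":0,"z":-20,"wx":0,"wy":0,"wz":0},
  {"x":0,"y":-10,"z":-50,"wx":0,"wy":0,"wz":0},
  {"x":-14,"y":-50,"z":-60,"wx":0,"wy":0,"wz":0},
  {"x":-32,"y":-93,"z":-60,"wx":0,"wy":0,"wz":0},
  {"x":-50,"y":-136,"z":-60,"wx":0,"wy":0,"wz":0},
  {"x":-68,"y":-179,"z":-60,"wx":0,"wy":0,"wz":0},
  {"x":-86,"y":-222,"z":-60,"wx":0,"wy":0,"wz":0},
  {"x":-104,"y":-262,"z":-60,"wx":0,"wy":0,"wz":0},
])

```text
t: 31.55
tool_pos: [0.5595, 0.0589, 0.0954]
orientation: [0.001, -3.14, 0.0]
force: [0.5, -0.1, -1.5]
gripper_width: 0.53
gripper_force: 36.4
```

>>> step_arm([
  {"x":-14,"y":-23,"z":0,"wx":0,"wy":0,"wz":0},
  {"x":-14,"y":-23,"z":20,"wx":0,"wy":0,"wz":0},
  {"x":-14,"y":-23,"z":40,"wx":0,"wy":0,"wz":0},
  {"x":-14,"y":-23,"z":55,"wx":0,"wy":0,"wz":0},
  {"x":-14,"y":-23,"z":55,"wx":0,"wy":0,"wz":0},
  {"x":-14,"y":-23,"z":55,"wx":0,"wy":0,"wz":0},
])

```text
t: 32.15
tool_pos: [0.5735, 0.0382, 0.0408]
orientation: [0.002, -3.14, -0.0]
force: [-0.5, -0.4, -0.9]
gripper_width: 0.527
gripper_force: 36.5
```

>>> step_arm([
  {"x":0,"y":0,"z":5,"wx":0,"wy":0,"wz":0},
  {"x":0,"y":0,"z":9,"wx":0,"wy":0,"wz":0},
  {"x":0,"y":0,"z":11,"wx":0,"wy":0,"wz":0},
  {"x":0,"y":0,"z":12,"wx":0,"wy":0,"wz":0},
  {"x":0,"y":0,"z":12,"wx":0,"wy":0,"wz":0},
])

```text
t: 32.65
tool_pos: [0.5745, 0.038, 0.03]
orientation: [-0.001, 3.141, 0.0]
force: [-0.8, -0.2, 1.4]
gripper_width: 0.527
gripper_force: 36.6
```

>>> step_arm([
  {"x":0,"y":0,"z":0,"wx":0,"wy":0,"wz":0},
  {"x":0,"y":0,"z":0,"wx":0,"wy":0,"wz":0},
  {"x":0,"y":0,"z":0,"wx":0,"wy":0,"wz":0},
  {"x":0,"y":0,"z":0,"wx":0,"wy":0,"wz":0},
  {"x":0,"y":0,"z":-30,"wx":0,"wy":0,"wz":0},
  {"x":0,"y":0,"z":-70,"wx":0,"wy":0,"wz":0},
  {"x":0,"y":0,"z":-100,"wx":0,"wy":0,"wz":0},
], jaw=1)

```text
t: 33.35
tool_pos: [0.5747, 0.0378, 0.1313]
orientation: [-0.001, 3.14, -0.0]
force: [0.6, 0.0, -0.0]
gripper_width: 0.999
gripper_force: 0.0
```

>>> step_arm([
  {"x":8,"y":42,"z":0,"wx":0,"wy":0,"wz":0},
  {"x":16,"y":84,"z":0,"wx":0,"wy":0,"wz":0},
  {"x":24,"y":126,"z":0,"wx":0,"wy":0,"wz":0},
  {"x":32,"y":168,"z":0,"wx":0,"wy":0,"wz":0},
  {"x":40,"y":210,"z":0,"wx":0,"wy":0,"wz":0},
  {"x":48,"y":252,"z":0,"wx":0,"wy":0,"wz":0},
  {"x":56,"y":293,"z":0,"wx":0,"wy":0,"wz":0},
  {"x":56,"y":293,"z":20,"wx":0,"wy":0,"wz":0},
])

```text
t: 34.15
tool_pos: [0.5194, 0.3373, 0.113]
orientation: [-0.009, 3.135, 0.009]
force: [0.6, -0.5, 1.0]
gripper_width: 0.996
gripper_force: 0.0
```

>>> step_arm([
  {"x":0,"y":0,"z":0,"wx":0,"wy":0,"wz":0},
  {"x":0,"y":0,"z":0,"wx":0,"wy":0,"wz":0},
])

```text
t: 34.35
tool_pos: [0.5172, 0.3302, 0.1086]
orientation: [0.001, -3.14, 0.002]
force: [1.0, 0.3, 0.5]
gripper_width: 1.004
gripper_force: 0.0
```

>>> step_arm([
  {"x":0,"y":1,"z":25,"wx":0,"wy":0,"wz":0},
  {"x":0,"y":1,"z":50,"wx":0,"wy":0,"wz":0},
  {"x":0,"y":1,"z":65,"wx":0,"wy":0,"wz":0},
  {"x":0,"y":1,"z":72,"wx":0,"wy":0,"wz":0},
  {"x":0,"y":1,"z":72,"wx":0,"wy":0,"wz":0},
])

```text
t: 34.85
tool_pos: [0.5177, 0.331, 0.0367]
orientation: [-0.001, -3.14, 0.001]
force: [-0.7, 0.4, 0.0]
gripper_width: 1.003
gripper_force: 0.0
```

>>> step_arm([
  {"x":0,"y":0,"z":0,"wx":0,"wy":0,"wz":0},
  {"x":0,"y":0,"z":0,"wx":0,"wy":0,"wz":0},
  {"x":0,"y":0,"z":0,"wx":0,"wy":0,"wz":0},
  {"x":0,"y":0,"z":0,"wx":0,"wy":0,"wz":0},
  {"x":0,"y":0,"z":0,"wx":0,"wy":0,"wz":0},
  {"x":0,"y":0,"z":0,"wx":0,"wy":0,"wz":0},
], jaw=0.2)

```text
t: 35.45
tool_pos: [0.5191, 0.3325, 0.0389]
orientation: [-0.001, 3.139, 0.002]
force: [-0.3, 1.0, 6.0]
gripper_width: 0.528
gripper_force: 35.8
```

>>> step_arm([
  {"x":0,"y":0,"z":-25,"wx":0,"wy":0,"wz":0},
  {"x":0,"y":0,"z":-65,"wx":0,"wy":0,"wz":0},
  {"x":-6,"y":-20,"z":-105,"wx":0,"wy":0,"wz":0},
  {"x":-20,"y":-58,"z":-130,"wx":0,"wy":0,"wz":0},
  {"x":-34,"y":-100,"z":-135,"wx":0,"wy":0,"wz":0},
  {"x":-48,"y":-142,"z":-135,"wx":0,"wy":0,"wz":0},
  {"x":-62,"y":-184,"z":-135,"wx":0,"wy":0,"wz":0},
  {"x":-76,"y":-226,"z":-135,"wx":0,"wy":0,"wz":0},
])

```text
t: 36.25
tool_pos: [0.5935, 0.1042, 0.1714]
orientation: [0.001, -3.14, 0.0]
force: [0.2, 0.4, -1.3]
gripper_width: 0.528
gripper_force: 36.4
```

>>> step_arm([
  {"x":-14,"y":-42,"z":0,"wx":0,"wy":0,"wz":0},
  {"x":-28,"y":-82,"z":0,"wx":0,"wy":0,"wz":0},
  {"x":-42,"y":-124,"z":0,"wx":0,"wy":0,"wz":0},
  {"x":-42,"y":-124,"z":0,"wx":0,"wy":0,"wz":0},
  {"x":-42,"y":-124,"z":40,"wx":0,"wy":0,"wz":0},
  {"x":-42,"y":-124,"z":80,"wx":0,"wy":0,"wz":0},
  {"x":-42,"y":-124,"z":120,"wx":0,"wy":0,"wz":0},
  {"x":-42,"y":-124,"z":125,"wx":0,"wy":0,"wz":0},
])

```text
t: 37.05
tool_pos: [0.6289, -0.0167, 0.0396]
orientation: [0.001, -3.126, -0.004]
force: [-1.4, 0.3, -2.8]
gripper_width: 0.529
gripper_force: 36.5
```

>>> step_arm([
  {"x":0,"y":0,"z":0,"wx":0,"wy":0,"wz":0},
  {"x":0,"y":0,"z":0,"wx":0,"wy":0,"wz":0},
])

```text
t: 37.25
tool_pos: [0.6379, -0.018, 0.0495]
orientation: [-0.002, 3.138, -0.001]
force: [0.1, -0.7, -0.9]
gripper_width: 0.524
gripper_force: 36.5
```

>>> step_arm([
  {"x":1,"y":0,"z":8,"wx":0,"wy":0,"wz":0},
  {"x":1,"y":0,"z":14,"wx":0,"wy":0,"wz":0},
  {"x":1,"y":0,"z":17,"wx":0,"wy":0,"wz":0},
  {"x":1,"y":0,"z":17,"wx":0,"wy":0,"wz":0},
  {"x":1,"y":0,"z":17,"wx":0,"wy":0,"wz":0},
])

```text
t: 37.75
tool_pos: [0.6357, -0.0181, 0.031]
orientation: [-0.001, 3.14, -0.0]
force: [-0.8, 0.4, -0.6]
gripper_width: 0.526
gripper_force: 36.6
```

>>> step_arm([
  {"x":0,"y":0,"z":1,"wx":0,"wy":0,"wz":0},
  {"x":0,"y":0,"z":1,"wx":0,"wy":0,"wz":0},
])

```text
t: 37.95
tool_pos: [0.6361, -0.0181, 0.0309]
orientation: [-0.001, 3.14, -0.0]
force: [-0.8, 0.3, 5.3]
gripper_width: 0.525
gripper_force: 37.1
```

>>> step_arm([
  {"x":0,"y":0,"z":0,"wx":0,"wy":0,"wz":0},
  {"x":0,"y":0,"z":0,"wx":0,"wy":0,"wz":0},
  {"x":0,"y":0,"z":0,"wx":0,"wy":0,"wz":0},
  {"x":0,"y":0,"z":0,"wx":0,"wy":0,"wz":0},
  {"x":0,"y":0,"z":-30,"wx":0,"wy":0,"wz":0},
  {"x":0,"y":0,"z":-70,"wx":0,"wy":0,"wz":0},
  {"x":0,"y":0,"z":-110,"wx":0,"wy":0,"wz":0},
  {"x":0,"y":0,"z":-120,"wx":0,"wy":0,"wz":0},
], jaw=1)

```text
t: 38.75
tool_pos: [0.6392, -0.0186, 0.1557]
orientation: [-0.001, 3.131, -0.002]
force: [0.8, 0.3, 0.7]
gripper_width: 0.998
gripper_force: 0.0
```

>>> step_arm([
  {"x":18,"y":35,"z":0,"wx":0,"wy":0,"wz":0},
  {"x":36,"y":75,"z":0,"wx":0,"wy":0,"wz":0},
  {"x":54,"y":115,"z":0,"wx":0,"wy":0,"wz":0},
  {"x":72,"y":155,"z":0,"wx":0,"wy":0,"wz":0},
  {"x":90,"y":195,"z":0,"wx":0,"wy":0,"wz":0},
  {"x":108,"y":235,"z":0,"wx":0,"wy":0,"wz":0},
  {"x":120,"y":275,"z":0,"wx":0,"wy":0,"wz":0},
  {"x":130,"y":310,"z":0,"wx":0,"wy":0,"wz":0},
])

```text
t: 39.55
tool_pos: [0.5033, 0.2934, 0.1484]
orientation: [0.002, -3.14, 0.001]
force: [0.1, 0.7, -0.6]
gripper_width: 0.998
gripper_force: 0.0
```

```bash
python3 look.py f1 top 240 356 130 240 5; python3 look.py f2 side 280 480 130 350 3
```

```text
(no output)
```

View pics/f1.png

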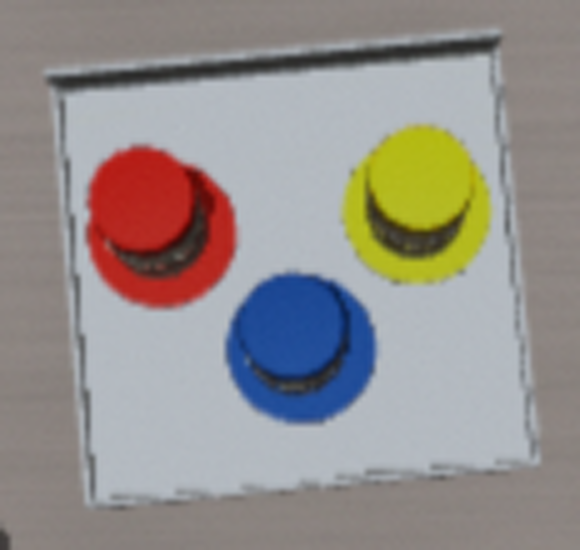

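View pics/f1_full.png

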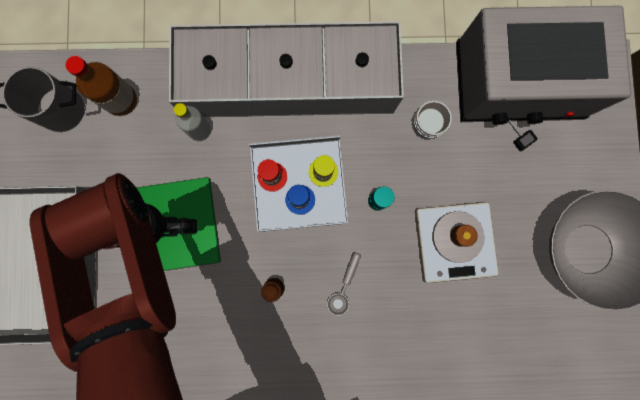

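The jars stand on their own mats, with lids at (141,199), (420,176) and (295,325). That is within 1 mm of their centred starting pixels. The salt is still on the plate at (464,236) and the arm is clear, so I hand in.

```bash
python3 -c "
from workcell import *
print(sign_off())"
```

```text
the job is handed in; nothing more can be done
None
```

The job is handed in: by the last top image, all three jars stand upright on the mats of their own colour (lids about 1 mm from their centred start), the salt cellar stands about 3 mm from the centre of the scale's plate, and the arm is clear; sign-off gave no verdict.

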